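# Seat a jar in the jar-opening cradle and snap its seesaw catch shut

## Task

The jar of spread stands in the mouth of the jar-opening cradle. Slide it gently along the channel, upright, until you feel it fully home against the stop, then push the seesaw catch past its centre so that it snaps shut in front of the jar. Never press hard on the glass or the cradle, do not let the catch shove the jar, and leave the tin, garlic and beaker where they stand.

Things in the scene. Friction and masses are not known exactly. Their poses are not given: they have to be found in the camera images.
- cradle: Jar-opening cradle, fixed: white plate 208x124x6 mm with a channel for the jar. Origin on the channel's centre line at worktop height; +x along the channel from mouth (robot side) to stop, the catch on the -y side, z up. Plate: x -118 to 90, y -72 to 52. Rails: x -110 to 80, inner faces y -33.5 and +33.5, 7 thick, tops z 20. A grey stop carriage, top z 47, crosses the far end.
- home_zero (a point): Point on the plate (z 6 mm) on the channel's centre line at cradle x = 0, axes as the cradle. The stop carriage and the catch on it are locked at a setting S that is NOT measured and differs each time: a jar just touching the stop has its centre S beyond this point along the channel, S from 0 to 35 mm. Find S by pushing: the stop's rubber face gives 5 mm at 2 N/mm, then is hard.
- pivot_zero (a point): Where the catch's upright pivot would be if S were 0 (cradle x -40, y -54, z 25 mm), axes as the cradle. The real pivot is S further along cradle +x. The catch is a flat steel bar 10 mm wide, z 25 to 37, on the carriage's grey side arm; a short tail and a spring strut (top z 47) lie on the pivot's other side.
- post_zero (a point): Where the top of the catch's push post would be with the catch open if S were 0 (cradle x -105, y -43, z 63 mm); the real one is S further along cradle +x. The post is an upright dark rod of 12 mm diameter, z 25 to 63, at the bar's end, 66 mm from the pivot. Shut, it stands at x = S - 40, y = 12, so that the post passes 4 mm in front of a jar that is home and hits one further short.
- seesaw (a joint): Angle of the seesaw catch about its upright pivot, rad: 0 open, with the bar beside the channel pointing to the mouth; 1.4 shut, with the bar across the channel; grows clockwise from above. Its spring has dead centre at 0.7: below, it springs back open; above, it snaps shut by itself. The post, pushed square to the bar, takes about 8 N at first, falling to nothing at 0.7.
- jar: Closed glass jar of spread, black lid, 94 mm tall; glass 60 mm in diameter, lid 63 mm (top 11 mm); 0.23 to 0.47 kg. Origin: centre of its underside, z up. It starts upright on the plate in the mouth of the channel, with its centre 55 to 80 mm on the mouth's side of home_zero, and slides on the plate with 1 to 4 N, up to about 10 N where it rubs on a rail.
- tin: Bystander: food tin, 58 mm diameter, 72 mm tall, on the worktop to the right of the cradle. Origin: centre of its underside.
- garlic: Bystander: garlic bulb, 60 mm, on the worktop's front to the left of the cradle. Origin: centre of its underside.
- white_beaker: Bystander: pale beaker, 67 mm diameter, 96 mm tall, standing on the right of the worktop. Origin: centre of its underside.

How it is judged:
By the outcome, as a careful person would: the job done as asked, in the order asked, and still so for the second after the job is handed in, with the robot touching nothing.
It also fails if it takes over 72 s, if anything falls off the work surface, if the arm or the gripper's body presses on something with over 40 N, if the wrist force passes 120 N, or if a joint passes its speed limit or range.

## Robot

A 7-joint arm with a two-finger parallel gripper is mounted at the origin on a cart in front of the work surface, level with it; the furniture and walls round the work are solid. World frame = base frame: x ahead of the robot, y to its left, z up, the work surface at z = 0. Lengths are in m, angles in rad, forces in N, time in s.
With the tool pointing down it reaches from about 0.4 to 0.85 m from the base axis. Payload 4.4 kg.
Tool frame: the origin (TCP) lies at the very end of the fingers, on their centre line; the grasp point (between the pads) lies 19 mm behind it (robot.tcp_to_grasp is the distance from the TCP to the grasp point, in m); z points along the fingers, y is the line along which they close (so a half turn about z gives the same grasp; the last joint's range is limited). The gripper opens to 94 mm and grips with 3 to 60 N. Pads are 16 mm wide; open, the fingers measure 119 mm over their backs; the gripper's body (75 mm by 177 mm) begins 78 mm behind the grasp point.
Start: joints at [-1.199, 0.628, 0.038, 1.517, -0.027, 0.996, -0.02], TCP at [0.276, 0.589, 0.205] pointing down, gripper open.
Joint ranges: [-3.06, 3.06], [-0.37, 2.12], [-1.25, 1.32], [0.18, 2.47], [-1.1, 4.24], [0.23, 1.98], [-2.94, 2.94]. Speed limits (rad/s): [2.57, 2.57, 3.14, 3.14, 3.14, 3.14, 3.14].

## Interface

Orientations are given as [roll, pitch, yaw] about the fixed x, y, z axes, in that order (R = Rz(yaw) Ry(pitch) Rx(roll)).
In Python, from workcell import readout, imaging, robot, finder gives the robot as it stands. The module is installed in compiled form; this text tells all that it offers.
- The arm moves only by the tool drive_tool, never from a script. Its argument "increments" is text: rows parted by semicolons, each of 7 numbers parted by spaces: the shift along the tool's x, y, z in units of 25 mm (1.0 is 25 mm), then the turn, a rotation vector about the tool's x, y, z in units of 6 degrees (1.0 is 6 degrees), then the opening, from -1 (shut) to 1 (fully open). In form: tx ty tz wx wy wz gripper; .... A call has 1 to 10 rows; each row shifts and turns the commanded pose from where the row before left it, along the tool's axes as they then stand; what a row does not reach is not made up. A row lasts 1/12 s, in which the tool goes at most 41.7 mm and 7.16 degrees, less where a joint would pass 70% of its speed; a pose out of reach is approached as far as the arm can. A call is refused whole if a number of a shift passes 1 or a number of a turn 1, either way. A call with a gripper value outside its range is refused whole. The fingers move at their own pace and stop on an object; the grip force is fixed at half the most. Time passes only in rows, so rows that do not move let the fingers close. It gives the time, the measured TCP pose, the force, the opening and the grip force at its end, in the units of the state.
- readout.observe(): the state, without advancing time (a new reading comes with each control period).
- imaging.read_camera(name): name is "side" or "top" or "wrist"; returns (picture, depth): 420x560x3 uint8, blue, green, red; 420x560 float32, m along the optical axis (not along the pixel's ray), 0 where there is no reading.
- imaging.camera_params(name): a dict with "fx", "fy", "cx", "cy" (pixels), "dist_coeffs" ([k1, k2, p1, p2, k3] as OpenCV has them; the pictures are not rectified), "rvec" (rotation vector, rad) and "tvec" (3), from world to camera coordinates, as OpenCV has them; the wrist camera has in their place "hand_eye" (4x4, takes a point from camera to tool coordinates, whose origin is the TCP and whose axes are the flange's). Camera axes: x right, y down, z forward; pixel columns grow to the right and rows downward; lengths in m; the calibration is good to about 2 mm. A picture is of the moment at which its call begins: read the wrist's pose just before it. camera_params takes no time and is no camera call.
- robot.hand_in(): hands the job in; it is judged then, once.
Trained networks look in the newest picture that a camera, given by its name, has taken for a name from the list of things; names that differ only in an ending like _2 or _b are one class to them, and where a whole thing is asked for, a point or a joint stands for the part that bears it (a point fixed in the world has none). Each returns a list of dicts, best first, with "confidence" (0 to 1); they miss things now and then, are a little off and sometimes report something else, mostly with a low value. They report only what shows in the picture. A call takes as long as a camera call.
- finder.cut_out(camera, name): "pixels" (420x560 bool, what is visible of it).
- finder.spot_point(camera, name): "centre" ([x, y, z] in m, in world coordinates, good to about 4 mm: a listed point, or the origin of a listed thing).
The state is a dict: "time": time; "joint_positions": joint angles; "dq": joint speeds; "joint_torque": joint torques, N m; "tool_pos": TCP position; "tool_rot": TCP orientation; "ft_force": force on the tool from outside, world axes, zero at the start; "ft_torque": the same for the moment, N m; "grip_width": finger opening in m; "grasp_force": force on a finger pad.
Only numpy, scipy, OpenCV 4.12 (cv2) and the standard library are available. Lean on these libraries where they do the work, as an engineer would, in place of code of your own. Each camera call takes 0.05 s, during which the arm holds its last target. There are 200 camera calls.

## Working session

There is one attempt and no reset: what is moved stays moved. The work goes in short steps, Python scripts to look and compute and a tool call to move; the robot and the scene stay as the last step left them, time stands still between calls to the robot, and variables do not carry over. Pictures are saved under pics/ and viewed, at most 10 in all, crops included, and the job is handed in when it is done.

Besides the shell and the picture viewer there is one more tool, called after "Emit:" in YAML: its name, and indented under it one key for each argument. drive_tool: Moves the arm, as the interface text tells. Its arguments: {"type":"object","properties":{"increments":{"type":"string"}},"required":["increments"]}

```bash
mkdir -p pics
python3 - <<'E'
from workcell import readout, imaging, finder
import cv2
s=readout.observe();print({k:s[k] for k in('time','tool_pos','tool_rot','ft_force','grip_width')})
for c in('top','side'):
    p,d=imaging.read_camera(c);cv2.imwrite(f'pics/{c}0.png',p)
    for n in('cradle','home_zero','pivot_zero','post_zero','jar','tin','garlic','white_beaker','seesaw'):
        try:print(c,n,[(r['centre'],r['confidence']) for r in finder.spot_point(c,n)][:2])
        except Exception as e:print(n,e)
E
```

```text
{'time': 0.0, 'tool_pos': array([0.27526193, 0.5881159 , 0.20457219]), 'tool_rot': array([-3.13974023e+00,  1.02928273e-05,  2.70375529e+00]), 'ft_force': array([ 0.28636369,  0.54927363, -0.59337189]), 'grip_width': 0.09398677584927578}
top cradle [([0.4607, -0.2921, 0.0013], 0.83)]
top home_zero [([0.4686, -0.2857, 0.0067], 0.64)]
top pivot_zero [([0.4054, -0.3292, 0.0247], 0.84)]
top post_zero [([0.3545, -0.2919, 0.0664], 0.72)]
top jar []
top tin [([0.3967, -0.261, 0.007], 0.48)]
top garlic [([0.3643, -0.0723, 0.0016], 0.94)]
top white_beaker [([0.4452, -0.5846, 0.0008], 0.6), ([0.3642, -0.0744, 0.0026], 0.53)]
seesaw it knows: cradle, garlic, home_zero, jar, pivot_zero, post_zero, tin, white_beaker
side cradle [([0.4664, -0.2889, -0.0022], 0.85)]
side home_zero [([0.4653, -0.2925, 0.0021], 0.82)]
side pivot_zero []
side post_zero [([0.3525, -0.2869, 0.0667], 0.9)]
side jar [([0.4014, -0.2593, 0.0088], 0.71)]
side tin [([0.4095, -0.5045, 0.0037], 0.58), ([0.4463, -0.5828, 0.0009], 0.25)]
side garlic [([0.3641, -0.0741, 0.0021], 0.57)]
side white_beaker [([0.4462, -0.5864, -0.005], 0.8)]
seesaw it knows: cradle, garlic, home_zero, jar, pivot_zero, post_zero, tin, white_beaker
```

View pics/top0.png

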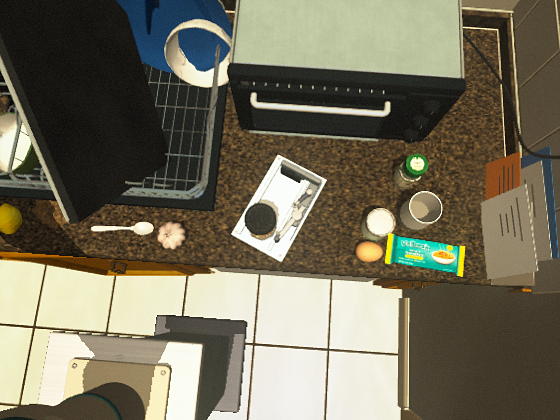

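View pics/side0.png

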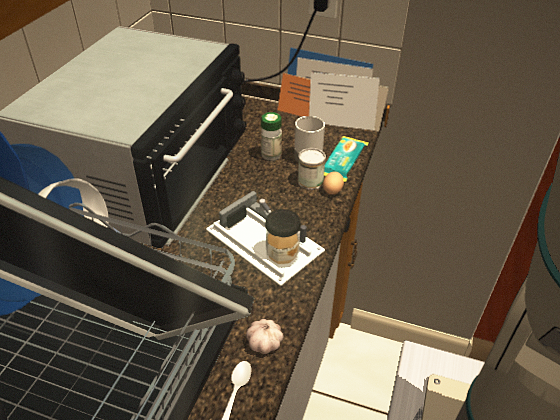

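```bash
cat > h.py <<'E'
import numpy as np,cv2
from workcell import readout, imaging, finder
from scipy.spatial.transform import Rotation as R
def cam(c,s=None):
    k=imaging.camera_params(c)
    K=np.array([[k['fx'],0,k['cx']],[0,k['fy'],k['cy']],[0,0,1.]])
    T=np.eye(4)
    if 'hand_eye' in k:
        B=np.eye(4);B[:3,:3]=R.from_euler('xyz',s['tool_rot']).as_matrix();B[:3,3]=s['tool_pos']
        T=B@np.array(k['hand_eye'])
    else:
        Rm=cv2.Rodrigues(np.array(k['rvec'],float))[0];t=np.array(k['tvec'],float).ravel()
        T[:3,:3]=Rm.T;T[:3,3]=-Rm.T@t
    return K,np.array(k['dist_coeffs'],float),T   # T cam->world
def cloud(c):
    s=readout.observe();p,d=imaging.read_camera(c);K,D,T=cam(c,s)
    v,u=np.mgrid[0:420,0:560]
    n=cv2.undistortPoints(np.stack([u,v],-1).reshape(-1,1,2).astype(float),K,D).reshape(420,560,2)
    P=np.dstack([n*d[...,None],d])@T[:3,:3].T+T[:3,3]
    P[d==0]=np.nan
    return p,P
def proj(c,pts,s=None):
    K,D,T=cam(c,s);Ti=np.linalg.inv(T)
    return cv2.projectPoints(np.asarray(pts,float).reshape(-1,1,3),cv2.Rodrigues(Ti[:3,:3])[0],Ti[:3,3],K,D)[0][:,0]
E
python3 - <<'E'
from h import *
for c in('top','side'):
    p,P=cloud(c)
    b=p.astype(int)
    near=np.hypot(P[...,0]-.46,P[...,1]+.29)<.17
    w=near&(b.min(2)>110)&(P[...,2]<.03)&(P[...,2]>-.01)
    n,l,st,_=cv2.connectedComponentsWithStats(w.astype(np.uint8))
    w=l==1+np.argmax(st[1:,4])
    q=P[w];print(c,w.sum(),'z',np.percentile(q[:,2],[5,50,95]))
    r=cv2.minAreaRect(q[:,:2].astype(np.float32));print(r,cv2.boxPoints(r))
    j=near&(P[...,2]>.085)&(P[...,2]<.12);q=P[j];print('jar lid',j.sum(),np.median(q[:,2]),(q.min(0)+q.max(0))/2,q.min(0),q.max(0))
    cv2.imwrite(f'pics/{c}1.png',cv2.resize(p[140:280,210:350],(700,700)[:2] and (600,600),interpolation=cv2.INTER_CUBIC))
E
```

```text
top 3440 z [0.00426581 0.00763876 0.02258584]
((0.447368323802948, -0.2973978519439697), (0.12668487429618835, 0.2110680490732193), 65.15835571289062) [[ 0.3249882  -0.3105433 ]
 [ 0.51652664 -0.39921546]
 [ 0.56974846 -0.2842524 ]
 [ 0.37821    -0.19558024]]
jar lid 970 0.10098606975647495 [ 0.48950844 -0.20981412  0.10251352] [ 0.36647527 -0.2958072   0.08506875] [ 0.6125416  -0.12382104  0.1199583 ]
side 2610 z [0.00338259 0.00637593 0.0201337 ]
((0.4496234059333801, -0.2946535646915436), (0.12475690245628357, 0.21601881086826324), 65.76168060302734) [[ 0.32552707 -0.30719167]
 [ 0.5225029  -0.3958745 ]
 [ 0.57371974 -0.28211546]
 [ 0.3767439  -0.19343263]]
jar lid 1125 0.09963408342157765 [ 0.48785195 -0.20694922  0.10246996] [ 0.36578051 -0.29123086  0.0850111 ] [ 0.60992339 -0.12266759  0.11992883]
```

View pics/top1.png

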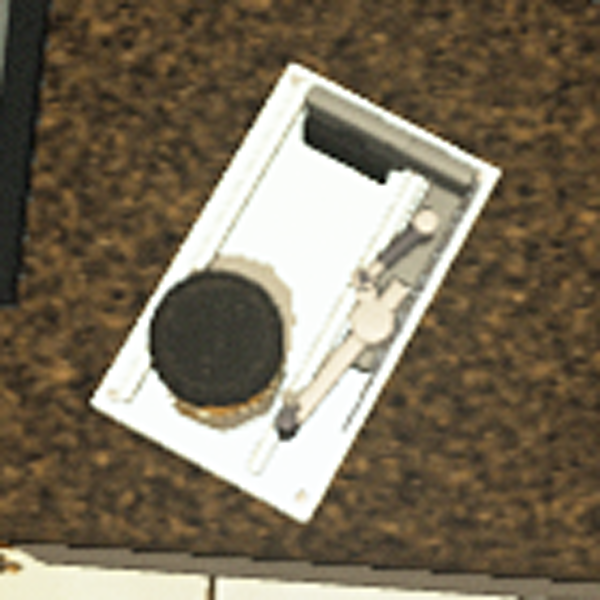

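Run:
```python
from h import *
H={}
for c in('top','side'):
    p,P=cloud(c);q=P[np.isfinite(P[...,0])]
    for y in np.arange(-.6,.7,.1):
        row=[]
        for x in np.arange(.1,.8,.1):
            m=(abs(q[:,0]-x)<.05)&(abs(q[:,1]-y)<.05)
            row.append(f'{np.percentile(q[m,2],99.5):.2f}' if m.sum()>15 else ' -- ')
        print(c,f'y{y:.1f}',*row)
k=0
# post & stop: cradle-frame points
a=np.deg2rad(-24.6);O=np.array([.4654,-.2928]);M=np.array([[np.cos(a),np.sin(a)],[-np.sin(a),np.cos(a)]])
for c in('top','side'):
    p,P=cloud(c);U=(P[...,:2]-O)@M.T*1000;z=P[...,2]*1000
    i=(abs(U[...,1])<90)&(abs(U[...,0])<130)
    m=i&(z>52)&(z<70)&(U[...,1]<-30);print(c,'post',m.sum(),np.median(U[m],0),np.median(z[m]))
    m=i&(z>40)&(z<52)&(abs(U[...,1])<30)&(U[...,0]>0);print('stop',m.sum(),np.percentile(U[m][:,0],[2,50,98]))
    m=i&(z>80)&(z<110);print('jar',m.sum(),np.percentile(U[m],[2,50,98],axis=0),np.median(z[m]))
    m=i&(z>87)&(z<110);r=cv2.minEnclosingCircle(U[m].astype(np.float32));print(r)
for n in('top','side'):
  print([(r['centre'],r['confidence']) for r in finder.spot_point(n,'jar')])
```

```text
top y-0.6 -0.89 -0.89 0.02 0.10 0.11 0.25 0.25
top y-0.5 -0.89 -0.89 0.04 0.07 0.11 0.25 0.25
top y-0.4 -0.89 -0.89 0.00 0.02 0.05 0.25 0.25
top y-0.3 -0.89 -0.89 0.01 0.10 0.05 0.25 0.25
top y-0.2 0.00 -0.80 0.00 0.10 0.12 0.25 0.25
top y-0.1 0.02 -0.80 0.04 0.16 0.12 0.14 0.28
top y-0.0 0.33 -0.80 0.24 0.31 0.32 0.30 0.28
top y0.1 0.02 -0.80 0.01 0.32 0.39 0.41 0.36
top y0.2 0.01 -0.80 0.00 0.16 0.13 0.14  -- 
top y0.3 -0.89 -0.89 0.04 0.08 0.08 0.13  -- 
top y0.4 -0.89 -0.89 -0.13  --   --  0.00 0.00
top y0.5 -0.89 -0.89 -0.89  --   --   --   -- 
top y0.6 -0.89 -0.89 -0.89  --   --   --   -- 
side y-0.6 -0.90 -0.90 0.01 0.10 0.11 0.25 0.25
side y-0.5 -0.89 -0.90 0.04 0.07 0.11 0.25 0.25
side y-0.4  --   --  0.00 0.00 0.05 0.25 0.25
side y-0.3  --   --  0.02 0.10 0.05 0.25 0.25
side y-0.2 0.00  --  0.00 0.10 0.02 0.25 0.25
side y-0.1 0.01  --  0.04 0.16 0.12 0.53 0.33
side y-0.0 0.37  --  0.24 0.30 0.28 0.54 0.30
side y0.1 0.56  --  0.00 0.32 0.39 0.41 0.29
side y0.2 0.62  --   --  0.16  --  0.03 0.03
side y0.3  --   --   --   --   --   --   -- 
side y0.4  --  0.70  --   --   --   --   -- 
side y0.5  --   --   --   --   --   --   -- 
side y0.6  --   --   --   --   --   --   -- 
top post 44 [-84.64123257 -43.52978819] 62.82792675395932
stop 231 [49.98077186 62.5714692  71.94267041]
jar 826 [[-102.42575305  -31.86557457]
 [ -73.96387859   -3.87864578]
 [ -45.74712615   24.36446264]] 100.70810222614102
((-73.15876770019531, -3.036999464035034), 31.637481689453125)
side post 46 [-89.38169316 -40.74673515] 60.856654371887586
stop 222 [47.53837121 60.68432311 69.86608955]
jar 880 [[-104.94806261  -26.23288159]
 [ -79.97445057    6.35190978]
 [ -48.57461188   31.10409202]] 99.10147419299398
((-76.17707824707031, 2.392286539077759), 33.15733337402344)
[([0.4039, -0.2587, 0.0063], 0.72)]
[([0.3973, -0.2609, 0.0073], 0.94)]
```

Emit:
drive_tool:
  increments: "0 0 -1 0 0 0 -0.36;0 0 -1 0 0 0 -0.36;0 0 -1 0 0 0 -0.36;0 0 -1 0 0 0 -0.36;0 0 -1 0 0 0 -0.36;0 0 -1 0 0 0 -0.36;0 0 -1 0 0 0 -0.36;0 0 -1 0 0 0 -0.36;0 0 -1 0 0 0 -0.36;0 0 -1 0 0 0 -0.36"

```text
time: 2.13
tool_pos: [0.2755, 0.5885, 0.4569]
tool_rot: [3.141, -0.0, 2.704]
ft_force: [-0.4, 2.3, -0.0]
grip_width: 0.0317
grasp_force: 0.0
```

Emit:
drive_tool:
  increments: "0 0 -1 0 0 0 -0.36;0 0 -1 0 0 0 -0.36;0 0 -1 0 0 0 -0.36;-1 -0.95 0 0 0 0 -0.36;-1 -0.95 0 0 0 0 -0.36;-1 -0.95 0 0 0 0 -0.36;-1 -0.95 0 0 0 0 -0.36"

```text
time: 2.72
tool_pos: [0.3262, 0.4588, 0.5304]
tool_rot: [3.141, 0.0, 2.704]
ft_force: [1.3, -0.6, -0.4]
grip_width: 0.0301
grasp_force: 0.0
```

Emit:
drive_tool:
  increments: "-1 -0.95 0 0 0 0 -0.36;-1 -0.95 0 0 0 0 -0.36;-1 -0.95 0 0 0 0 -0.36;-1 -0.95 0 0 0 0 -0.36;-1 -0.95 0 0 0 0 -0.36;-1 -0.95 0 0 0 0 -0.36;-1 -0.95 0 0 0 0 -0.36;-1 -0.95 0 0 0 0 -0.36;-1 -0.95 0 0 0 0 -0.36;-1 -0.95 0 0 0 0 -0.36"

```text
time: 3.55
tool_pos: [0.4517, 0.1375, 0.5308]
tool_rot: [3.141, 0.0, 2.704]
ft_force: [0.5, -0.3, -0.7]
grip_width: 0.0301
grasp_force: 0.0
```

Emit:
drive_tool:
  increments: "-0.5 -1 0 0 0 0 -0.36;0 -1 0 0 0 0 -0.36;0 -1 0 0 0 0 -0.36;0 -1 0 0 0 0 -0.36;0 -1 0 0 0 0 -0.36;0 -1 0 0 0 0 -0.36;0 -1 0 0 0 0 -0.36;0 -1 0 0 0 0 -0.36;0 -1 0 0 0 0 -0.36;0 -1 0 0 0 0 -0.36"

```text
time: 4.38
tool_pos: [0.356, -0.0936, 0.5306]
tool_rot: [3.141, 0.0, 2.704]
ft_force: [-1.0, -0.1, -0.5]
grip_width: 0.0301
grasp_force: 0.0
```

Emit:
drive_tool:
  increments: "-0.28 -0.9 0.5 0 0 0 -0.36;-0.28 -0.9 0.5 0 0 0 -0.36;-0.28 -0.9 0.8 0 0 0 -0.36;-0.28 -0.9 1 0 0 0 -0.36;-0.28 -0.9 1 0 0 0 -0.36;-0.28 -0.9 1 0 0 0 -0.36;0 0 1 0 0 0 -0.36;0 0 1 0 0 0 -0.36;0 0 1 0 0 0 -0.36;0 0 0 0 0 0 -0.36"

```text
time: 5.22
tool_pos: [0.3352, -0.2309, 0.3322]
tool_rot: [3.142, -0.008, 2.703]
ft_force: [-1.0, 0.5, 0.1]
grip_width: 0.0301
grasp_force: 0.0
```

Run:
```python
from h import *
s=readout.observe();print(s['tool_pos'],s['ft_force'],s['joint_positions'])
p,P=cloud('wrist');cv2.imwrite('pics/w0.png',p)
print(np.round(cam('wrist',s)[2],3))
```

```text
[ 0.33517936 -0.23092922  0.3321706 ] [-1.00970571  0.50551359  0.07044506] [-0.05862676  0.15592044  0.69525375  1.95049924 -0.11137887  1.08106087
  1.81621417]
[[ 0.424  0.875  0.234  0.267]
 [ 0.906 -0.409 -0.11  -0.199]
 [-0.     0.259 -0.966  0.512]
 [ 0.     0.     0.     1.   ]]
```

View pics/w0.png

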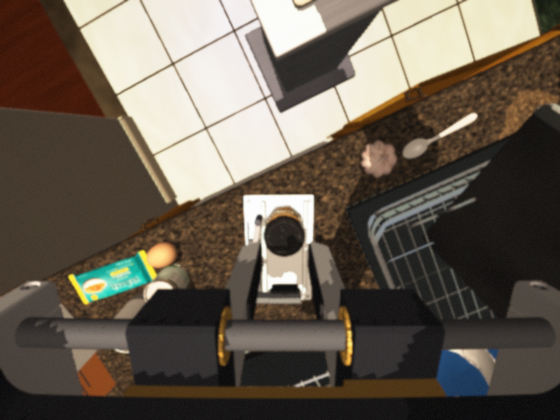

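```bash
cat > m.py <<'E'
from h import *
p,P=cloud('wrist')
b=p.astype(int)
near=np.hypot(P[...,0]-.46,P[...,1]+.29)<.17
w=near&(b.min(2)>130)&(P[...,2]<.03)&(P[...,2]>-.01)
n,l,st,_=cv2.connectedComponentsWithStats(w.astype(np.uint8));w=l==1+np.argmax(st[1:,4])
q=P[w];print(w.sum(),np.percentile(q[:,2],[5,50,95]))
r=cv2.minAreaRect(q[:,:2].astype(np.float32));print(r)
print(cv2.boxPoints(r))
# front edge/side edges fits
a=np.deg2rad(-24.6);O=np.array([.4654,-.2928]);M=np.array([[np.cos(a),np.sin(a)],[-np.sin(a),np.cos(a)]])
U=(P[...,:2]-O)@M.T*1000;z=P[...,2]*1000
for x in range(-110,-20,15):
    m=w&(abs(U[...,0]-x)<8);print('x',x,'y',U[m][:,1].min().round(1),U[m][:,1].max().round(1))
for y in range(-60,50,20):
    m=w&(abs(U[...,1]-y)<8);print('y',y,'xmin',U[m][:,0].min().round(1))
i=(abs(U[...,1])<90)&(abs(U[...,0])<140)
m=i&(z>52)&(z<68)&(U[...,1]<-30)&(U[...,0]<-60);print('post',m.sum(),np.median(U[m],0))
m=i&(z>85)&(z<106);print('jar',m.sum(),cv2.minEnclosingCircle(U[m].astype(np.float32)),np.percentile(U[m],[2,98],axis=0))
for n in('home_zero','cradle','jar'):
  for r in finder.spot_point('wrist',n):print(n,r['centre'],r['confidence'],M@(np.array(r['centre'][:2])-O)*1000)
E
python3 m.py
```

```text
3592 [0.00453587 0.0067356  0.02085181]
((0.44759947061538696, -0.2961466610431671), (0.12762245535850525, 0.20777806639671326), 65.3980941772461)
[[ 0.32657593 -0.3109151 ]
 [ 0.5154924  -0.3974154 ]
 [ 0.568623   -0.2813782 ]
 [ 0.37970656 -0.19487792]]
x -110 y -74.0 52.2
x -95 y -74.3 52.6
x -80 y -73.7 52.7
x -65 y -74.2 53.0
x -50 y -72.5 53.3
x -35 y -73.7 53.4
y -60 xmin -118.7
y -40 xmin -118.6
y -20 xmin -118.5
y 0 xmin -118.3
y 20 xmin -118.4
y 40 xmin -118.2
post 52 [-86.30075562 -42.33568139]
jar 1344 ((-73.22635650634766, -0.5077164769172668), 31.777706146240234) [[-102.98928655  -28.4619509 ]
 [ -45.81064937   28.22318263]]
home_zero [0.4636, -0.293, 0.0046] 0.64 [-1.55336884 -0.93115265]
cradle [0.446, -0.585, -0.0013] 0.58 [ 103.99806698 -273.75463843]
cradle [0.3629, -0.0728, -0.0011] 0.51 [-184.77847547  157.36316278]
cradle [0.3998, -0.2648, 0.0066] 0.4 [-71.30175094  -1.84940892]
jar [0.3982, -0.2636, 0.0028] 0.97 [-73.25606566  -1.42437486]
jar [0.4615, -0.2878, 0.0004] 0.69 [-5.62742479  2.92268546]
jar [0.4173, -0.5043, 0.0005] 0.54 [  44.30913072 -212.32654317]
```

Emit:
drive_tool:
  increments: "0 -0.08 0 0 -1 0 -0.36;0 0 0 0 -1 0 -0.36;0.213 0 1 0 0 0 -0.36;0.213 0 1 0 0 0 -0.36;0.213 0 1 0 0 0 -0.36;0.213 0 1 0 0 0 -0.36;0.213 0 1 0 0 0 -0.36;0 0 0 0 0 0 -0.36"

```text
time: 6.13
tool_pos: [0.3354, -0.2333, 0.2054]
tool_rot: [3.141, 0.204, 2.703]
ft_force: [-1.0, -0.1, 0.3]
grip_width: 0.0301
grasp_force: 0.0
```

```bash
cat > st.py <<'E'
from h import *
a=np.deg2rad(-24.6);O=np.array([.4654,-.2928]);M=np.array([[np.cos(a),np.sin(a)],[-np.sin(a),np.cos(a)]])
s=readout.observe();print('t',round(s['time'],2),'cradle mm',(M@(s['tool_pos'][:2]-O)*1000).round(1),'z',(s['tool_pos'][2]*1000).round(1),'F',(M@s['ft_force'][:2]).round(2),s['ft_force'][2].round(2),'toolz',R.from_euler('xyz',s['tool_rot']).as_matrix()[:,2].round(3),s['tool_rot'].round(3))
E
python3 st.py
```

```text
t 6.13 cradle mm [-143.   -0.] z 205.4 F [-0.87 -0.47] 0.34 toolz [ 0.184 -0.086 -0.979] [3.141 0.204 2.703]
```

Emit:
drive_tool:
  increments: "0.213 0 1 0 0 0 -0.36;0.213 0 1 0 0 0 -0.36;0.213 0 1 0 0 0 -0.36;0.213 0 1 0 0 0 -0.36;0.213 0 1 0 0 0 -0.36;0.106 0 0.5 0 0 0 -0.36;0.106 0 0.5 0 0 0 -0.36;0.15 0 0.7 0 0 0 -0.36;0 0 0 0 0 0 -0.36;0 0 0 0 0 0 -0.36"

```text
time: 6.97
tool_pos: [0.3513, -0.2421, 0.0919]
tool_rot: [3.124, 0.165, 2.704]
ft_force: [-0.1, -0.2, 0.4]
grip_width: 0.0302
grasp_force: 0.0
```

```bash
python3 st.py; python3 st.py
```

```text
t 6.97 cradle mm [-124.9   -1.4] z 91.9 F [ 0.   -0.25] 0.43 toolz [ 0.156 -0.054 -0.986] [3.124 0.165 2.704]
t 6.97 cradle mm [-124.9   -1.4] z 91.9 F [ 0.   -0.25] 0.43 toolz [ 0.156 -0.054 -0.986] [3.124 0.165 2.704]
```

```bash
python3 -c "
from h import *
print(readout.observe()['joint_positions'].round(3))"
```

```text
[ 0.335  0.513  0.335  2.383 -1.098  0.234  2.821]
```

Emit:
drive_tool:
  increments: "0 0 -0.5 0 0.5 0 -0.36;0.2 0 0 0 0.5 0 -0.36;0 0 0 0 0 0 -0.36;0.03 0 0.5 0 0 0 -0.36;0.03 0 0.5 0 0 0 -0.36;0 0 0 0 0 0 -0.36"

```text
time: 7.47
tool_pos: [0.3448, -0.2373, 0.0747]
tool_rot: [3.122, 0.067, 2.707]
ft_force: [-0.3, 0.2, 0.3]
grip_width: 0.0299
grasp_force: 0.0
```

```bash
echo "print(s['joint_positions'].round(3))">>st.py; python3 st.py
```

```text
t 7.47 cradle mm [-132.8    0.2] z 74.7 F [-0.35  0.05] 0.33 toolz [ 0.069 -0.01  -0.998] [3.122 0.067 2.707]
[ 0.222  0.594  0.493  2.327 -0.969  0.367  2.697]
```

Emit:
drive_tool:
  increments: "-0.1 0 0.4 0 0 0 -0.36;-0.1 0 0.4 0 0 0 -0.36;-0.1 0 0.4 0 0 0 -0.36;0 0 0.3 0 0 0 -0.36;0 0 0 0 0 0 -0.36"

```text
time: 7.88
tool_pos: [0.3544, -0.2418, 0.0384]
tool_rot: [3.122, 0.067, 2.706]
ft_force: [-0.4, -0.6, 1.1]
grip_width: 0.0301
grasp_force: 0.0
```

```bash
python3 st.py
```

```text
t 7.88 cradle mm [-122.2    0.2] z 38.4 F [-0.12 -0.66] 1.11 toolz [ 0.069 -0.011 -0.998] [3.122 0.067 2.706]
[ 0.341  0.658  0.316  2.319 -1.067  0.252  2.771]
```

Emit:
drive_tool:
  increments: "-0.15 0 0 0 0 0 -0.36;-0.15 0 0 0 -0.3 0 -0.36;-0.1 0 0 0 -0.3 0 -0.36;0 0 0 0 0 0 -0.36"

```text
time: 8.22
tool_pos: [0.3695, -0.2514, 0.0508]
tool_rot: [3.12, 0.116, 2.705]
ft_force: [-0.4, 0.5, -0.5]
grip_width: 0.0303
grasp_force: 0.5
```

```bash
python3 st.py; python3 -c "
from h import *
p,d=imaging.read_camera('side');cv2.imwrite('pics/s2.png',cv2.resize(p[170:310,200:340],(600,600),interpolation=cv2.INTER_CUBIC))"
```

```text
t 8.22 cradle mm [-104.4   -2.2] z 50.8 F [-0.57  0.27] -0.49 toolz [ 0.114 -0.029 -0.993] [3.12  0.116 2.705]
[ 0.366  0.628  0.29   2.313 -1.099  0.234  2.804]
```

View pics/s2.png

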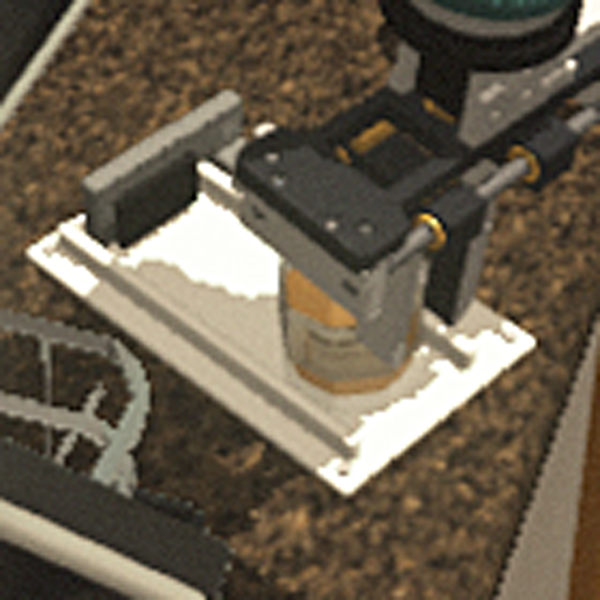

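Emit:
drive_tool:
  increments: "-0.1 0 0.08 0 0 0 -0.36;-0.1 0 0.08 0 0 0 -0.36;-0.1 0 0.08 0 0 0 -0.36;-0.1 0 0.08 0 0 0 -0.36;-0.1 0 0.05 0 0 0 -0.36"

```text
time: 8.68
tool_pos: [0.3811, -0.2559, 0.041]
tool_rot: [3.12, 0.112, 2.707]
ft_force: [-1.5, 0.6, 2.2]
grip_width: 0.0298
grasp_force: 1.6
```

```bash
cat >> st.py <<'E'
for c in('top',):
    p,P=cloud(c);U=(P[...,:2]-O)@M.T*1000;z=P[...,2]*1000
for r in finder.spot_point('side','jar')[:0]:pass
imaging.read_camera('side')
for r in finder.spot_point('side','jar')[:2]:print('jar',(M@(np.array(r['centre'][:2])-O)*1000).round(1),r['confidence'])
E
python3 st.py
```

```text
t 8.68 cradle mm [-92.   -1.5] z 41.0 F [-1.58 -0.04] 2.22 toolz [ 0.11  -0.027 -0.994] [3.12  0.112 2.707]
[ 0.361  0.658  0.29   2.283 -1.097  0.241  2.793]
jar [-56.2  -1.5] 0.69
jar [-2.7  3.3] 0.31
```

Emit:
drive_tool:
  increments: "-0.12 0.006 0.03 0 0 0 -0.36;-0.12 0.006 0.03 0 0 0 -0.36;-0.12 0.006 0.03 0 0 0 -0.36;-0.12 0.006 0.03 0 0 0 -0.36;-0.12 0.006 0.03 0 0 0 -0.36;-0.12 0.006 0.015 0 0 0 -0.36;-0.12 0.006 0.015 0 0 0 -0.36;-0.12 0.006 0.015 0 0 0 -0.36"

```text
time: 9.55
tool_pos: [0.404, -0.2652, 0.0393]
tool_rot: [3.12, 0.113, 2.707]
ft_force: [-1.7, 0.9, 2.3]
grip_width: 0.0302
grasp_force: 1.6
```

```bash
python3 st.py
```

```text
t 9.55 cradle mm [-67.3  -0.5] z 39.3 F [-1.95  0.07] 2.32 toolz [ 0.111 -0.028 -0.993] [3.12  0.113 2.707]
[ 0.309  0.686  0.355  2.223 -1.052  0.3    2.732]
jar [-33.1  -2. ] 0.8
```

Emit:
drive_tool:
  increments: "-0.12 0 0.014 0 0 0 -0.36;-0.12 0 0.014 0 0 0 -0.36;-0.12 0 0.014 0 0 0 -0.36;-0.12 0 0.014 0 0 0 -0.36;-0.12 0 0.014 0 0 0 -0.36;-0.12 0 0.014 0 0 0 -0.36;-0.12 0 0.014 0 0 0 -0.36;-0.12 0 0.014 0 0 0 -0.36;-0.12 0 0.014 0 0 0 -0.36;-0.12 0 0.014 0 0 0 -0.36"

```text
time: 10.58
tool_pos: [0.4314, -0.2779, 0.0392]
tool_rot: [3.12, 0.113, 2.707]
ft_force: [-1.1, 0.5, 1.7]
grip_width: 0.0299
grasp_force: 1.0
```

```bash
python3 st.py
```

```text
t 10.58 cradle mm [-37.1  -0.6] z 39.2 F [-1.22  0.  ] 1.74 toolz [ 0.111 -0.028 -0.993] [3.12  0.113 2.707]
[ 0.26   0.719  0.424  2.147 -1.     0.373  2.659]
jar [1.2 2.1] 0.97
```

Nearing the expected stop; slower, with force checks.

Emit:
drive_tool:
  increments: "-0.1 0 0.012 0 0 0 -0.36;-0.1 0 0.012 0 0 0 -0.36;-0.1 0 0.012 0 0 0 -0.36;-0.1 0 0.012 0 0 0 -0.36;-0.08 0 0.01 0 0 0 -0.36"

```text
time: 11.2
tool_pos: [0.4424, -0.2829, 0.0391]
tool_rot: [3.12, 0.113, 2.707]
ft_force: [-1.4, 1.3, 0.9]
grip_width: 0.0298
grasp_force: 1.0
```

Emit:
drive_tool:
  increments: "-0.04 0 0.005 0 0 0 -0.36;-0.04 0 0.005 0 0 0 -0.36;-0.04 0 0.005 0 0 0 -0.36"

```text
time: 11.45
tool_pos: [0.4449, -0.284, 0.039]
tool_rot: [3.12, 0.112, 2.707]
ft_force: [-2.0, 1.6, 0.3]
grip_width: 0.0301
grasp_force: 1.1
```

Emit:
drive_tool:
  increments: "-0.04 0 0.005 0 0 0 -0.36;-0.04 0 0.005 0 0 0 -0.36"

```text
time: 11.62
tool_pos: [0.4467, -0.285, 0.039]
tool_rot: [3.12, 0.113, 2.707]
ft_force: [-2.4, 1.1, 1.3]
grip_width: 0.0301
grasp_force: 1.1
```

Emit:
drive_tool:
  increments: "-0.04 0 0.005 0 0 0 -0.36;-0.04 0 0.005 0 0 0 -0.36"

```text
time: 11.78
tool_pos: [0.4486, -0.2858, 0.039]
tool_rot: [3.12, 0.113, 2.707]
ft_force: [-2.0, 1.1, 0.8]
grip_width: 0.03
grasp_force: 1.1
```

Emit:
drive_tool:
  increments: "-0.04 0 0.005 0 0 0 -0.36;-0.04 0 0.005 0 0 0 -0.36"

```text
time: 11.95
tool_pos: [0.4505, -0.2867, 0.039]
tool_rot: [3.12, 0.113, 2.707]
ft_force: [-1.9, 1.8, 2.1]
grip_width: 0.0303
grasp_force: 1.1
```

Emit:
drive_tool:
  increments: "-0.04 0 0.005 0 0 0 -0.36;-0.04 0 0.005 0 0 0 -0.36"

```text
time: 12.12
tool_pos: [0.4519, -0.2872, 0.0389]
tool_rot: [3.12, 0.112, 2.707]
ft_force: [-3.2, 2.1, 2.3]
grip_width: 0.0304
grasp_force: 2.1
```

```bash
python3 st.py
```

```text
t 12.12 cradle mm [-14.6  -0.6] z 38.9 F [-3.82  0.61] 2.25 toolz [ 0.111 -0.027 -0.994] [3.12  0.112 2.707]
[ 0.233  0.744  0.464  2.089 -0.967  0.423  2.61 ]
jar [18.7  1.1] 0.94
jar [-107.1  -41.4] 0.62
```

Emit:
drive_tool:
  increments: "-0.04 0 0.005 0 0 0 -0.36;0 0 0 0 0 0 -0.36"

```text
time: 12.48
tool_pos: [0.4525, -0.2875, 0.0388]
tool_rot: [3.119, 0.111, 2.707]
ft_force: [-5.3, 2.8, 3.0]
grip_width: 0.0299
grasp_force: 2.6
```

Emit:
drive_tool:
  increments: "-0.04 0 0.005 0 0 0 -0.36;0 0 0 0 0 0 -0.36"

```text
time: 12.65
tool_pos: [0.453, -0.2876, 0.0387]
tool_rot: [3.119, 0.111, 2.707]
ft_force: [-4.8, 2.4, 4.2]
grip_width: 0.0302
grasp_force: 3.2
```

Emit:
drive_tool:
  increments: "-0.03 0 0.004 0 0 0 -0.36;0 0 0 0 0 0 -0.36"

```text
time: 12.82
tool_pos: [0.4533, -0.2877, 0.0386]
tool_rot: [3.119, 0.11, 2.706]
ft_force: [-6.0, 3.0, 4.2]
grip_width: 0.0299
grasp_force: 3.8
```

```bash
python3 st.py
```

```text
t 12.82 cradle mm [-13.1  -0.4] z 38.6 F [-6.74  0.24] 4.16 toolz [ 0.109 -0.026 -0.994] [3.119 0.11  2.706]
[ 0.23   0.747  0.469  2.083 -0.963  0.43   2.605]
jar [19.3  0.7] 0.97
```

Emit:
drive_tool:
  increments: "0.05 0 0 0 0 0 -0.36;0.1 0 0 0 0 0 -0.36;0.2 0 0 0 0 0 -0.36;0.4 0 0 0 0 0 -0.36;0.1 0 -0.6 0 0 0 -0.36;0 0 -1 0 0 0 -0.6;0 0 -1 0 0 0 -1;0 0 -0.6 0 0.55 0 -1;0 0 0 0 0.55 0 -1;0 0 0 0 0 0 -1"

```text
time: 13.85
tool_pos: [0.4306, -0.2794, 0.1171]
tool_rot: [3.122, 0.003, 2.712]
ft_force: [0.3, -0.0, -0.4]
grip_width: 0.0014
grasp_force: 0.0
```

```bash
python3 st.py; python3 m.py | grep -E 'jar|post'
```

```text
t 13.85 cradle mm [-37.2  -2.3] z 117.1 F [0.29 0.11] -0.39 toolz [ 0.01   0.016 -1.   ] [3.122e+00 3.000e-03 2.712e+00]
[ 0.074  0.675  0.719  1.996 -0.695  0.734  2.371]
jar [18.4  5.7] 0.87
post 197 [-85.92215816 -42.57855964]
jar 26 ((23.60032081604004, 8.82725715637207), 29.909549713134766) [[-4.13118542 -4.29300113]
jar [0.4043, -0.3277, 0.0236] 0.38 [-41.02612661 -57.16709661]
```

Emit:
drive_tool:
  increments: "0.5 -0.69 0 0 0 0 -1;0.5 -0.69 0 0 0 0 -1;0.5 -0.69 0 0 0 0 -1;0.5 -0.69 0 0 0 0 -1;0 0 0 0 0 0 -1"

```text
time: 14.67
tool_pos: [0.3482, -0.3214, 0.115]
tool_rot: [3.122, -0.003, 2.703]
ft_force: [-0.4, -0.6, 0.1]
grip_width: 0.0004
grasp_force: 0.0
```

```bash
python3 st.py; python3 m.py | grep -E 'jar|post'
```

```text
t 14.67 cradle mm [-94.6 -74.8] z 115.0 F [-0.13 -0.68] 0.15 toolz [ 0.006  0.019 -1.   ] [ 3.122e+00 -3.000e-03  2.703e+00]
[ 0.237  0.632  0.702  2.091 -0.69   0.674  2.544]
jar [20.5  3.3] 0.73
post 192 [-86.68612719 -43.72607932]
jar 985 ((23.22166633605957, 17.26705551147461), 23.366016387939453) [[ 2.19408487  8.28558351]
```

Emit:
drive_tool:
  increments: "-0.32 0.1 0 0 0 0 -1;0 0 0.8 0 0 0 -1;0 0 0.8 0 0 0 -1;0 0 0.7 0 0 0 -1;0 0 0.5 0 0 0 -1;0 0 0 0 0 0 -1"

```text
time: 15.57
tool_pos: [0.3612, -0.3175, 0.0427]
tool_rot: [3.119, -0.006, 2.71]
ft_force: [0.4, 0.2, -0.3]
grip_width: 0.0006
grasp_force: 0.0
```

```bash
python3 st.py; python3 -c "
from h import *
p,d=imaging.read_camera('wrist');cv2.imwrite('pics/w2.png',p)"
```

```text
t 15.57 cradle mm [-84.5 -65.9] z 42.7 F [0.26 0.34] -0.33 toolz [ 0.004  0.023 -1.   ] [ 3.119 -0.006  2.71 ]
[ 0.319  0.746  0.551  2.113 -0.835  0.53   2.649]
jar [19.8 -0.6] 0.55
```

View pics/w2.png

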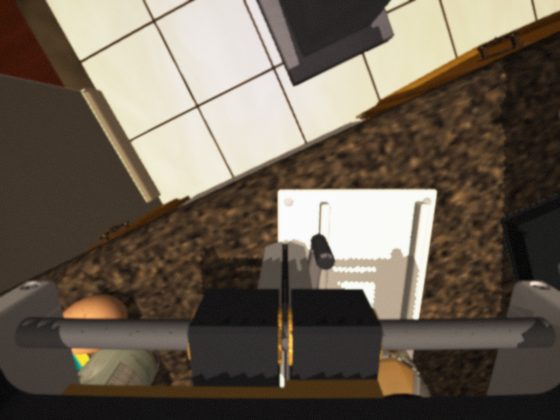

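Emit:
drive_tool:
  increments: "0.03 0.09 0 0 0 0 -1;0.03 0.09 0 0 0 0 -1;-0.02 0.11 0 0 0 0 -1;-0.03 0.11 0 0 0 0 -1;-0.03 0.11 0 0 0 0 -1"

```text
time: 16.23
tool_pos: [0.3643, -0.3103, 0.0454]
tool_rot: [3.126, -0.003, 2.707]
ft_force: [-8.4, -6.1, 2.2]
grip_width: 0.0002
grasp_force: 4.0
```

```bash
python3 st.py
```

```text
t 16.23 cradle mm [-84.7 -58. ] z 45.4 F [-5.1 -9. ] 2.18 toolz [ 0.004  0.015 -1.   ] [ 3.126e+00 -3.000e-03  2.707e+00]
[ 0.293  0.739  0.559  2.124 -0.837  0.522  2.63 ]
jar [21.7  2.5] 0.55
```

Emit:
drive_tool:
  increments: "-0.02 0.11 0 0 0 0 -1;-0.03 0.11 0 0 0 0 -1;-0.04 0.11 0 0 0 0 -1;-0.04 0.11 0 0 0 0 -1;-0.05 0.1 0 0 0 0 -1"

```text
time: 16.85
tool_pos: [0.374, -0.2988, 0.0454]
tool_rot: [3.124, -0.004, 2.707]
ft_force: [-5.5, -3.6, 0.4]
grip_width: 0.0004
grasp_force: 3.0
```

```bash
python3 st.py
```

```text
t 16.85 cradle mm [-80.6 -43.5] z 45.4 F [-3.55 -5.53] 0.36 toolz [ 0.004  0.017 -1.   ] [ 3.124 -0.004  2.707]
[ 0.261  0.741  0.562  2.122 -0.84   0.527  2.603]
jar [19.6 -0.6] 0.88
```

Force is falling as it should; continue along the arc.

Emit:
drive_tool:
  increments: "-0.05 0.1 0 0 0 0 -1;-0.05 0.1 0 0 0 0 -1;-0.06 0.1 0 0 0 0 -1;-0.07 0.09 0 0 0 0 -1;-0.07 0.09 0 0 0 0 -1;-0.07 0.09 0 0 0 0 -1"

```text
time: 17.55
tool_pos: [0.3908, -0.2881, 0.0456]
tool_rot: [3.121, -0.003, 2.709]
ft_force: [-2.2, -1.5, -0.9]
grip_width: 0.0001
grasp_force: 1.2
```

```bash
python3 st.py
```

```text
t 17.55 cradle mm [-69.8 -26.8] z 45.6 F [-1.39 -2.25] -0.86 toolz [ 0.006  0.02  -1.   ] [ 3.121e+00 -3.000e-03  2.709e+00]
[ 0.224  0.747  0.568  2.105 -0.84   0.542  2.565]
jar [17.4  2.7] 0.9
```

Emit:
drive_tool:
  increments: "-0.08 0.08 0 0 0 0 -1;-0.08 0.08 0 0 0 0 -1;-0.08 0.08 0 0 0 0 -1;-0.08 0.07 0 0 0 0 -1;0 0 0 0 0 0 -1;0 0 0 0 0 0 -1"

```text
time: 18.25
tool_pos: [0.4021, -0.284, 0.0457]
tool_rot: [3.12, -0.002, 2.71]
ft_force: [0.1, 0.6, 0.4]
grip_width: 0.0006
grasp_force: 0.0
```

```bash
python3 st.py;python3 m.py | grep -E 'jar|post'
```

```text
t 18.25 cradle mm [-61.2 -18.3] z 45.7 F [-0.18  0.56] 0.38 toolz [ 0.007  0.021 -1.   ] [ 3.12e+00 -2.00e-03  2.71e+00]
[ 0.202  0.754  0.575  2.088 -0.837  0.555  2.541]
jar [21.2  0.7] 0.59
post 26 [-70.41076135 -30.81013049]
jar 1095 ((-35.41872024536133, -20.0399169921875), 37.39906311035156) [[-70.88376182 -32.14697747]
```

Emit:
drive_tool:
  increments: "0.2 -0.2 0 0 0 0 -1;0.3 -0.2 0 0 0 0 -1;0 0 -0.6 0 0 0 -1;0 0 -1 0 0 0 -1;0 0 -1 0 0 0 -1;0 0 -1 0 0 0 -1;0 0 -1 0 0 0 -1;0 0 -1 0 0 0 -1;0 0 -1 0 0 0 -1;0 0 0 0 0 0 -1"

```text
time: 19.48
tool_pos: [0.3855, -0.2941, 0.2141]
tool_rot: [3.121, 0.004, 2.708]
ft_force: [0.7, -1.1, 0.4]
grip_width: 0.0006
grasp_force: 0.0
```

```bash
python3 st.py
python3 - <<'E'
from h import *
a=[]
for c,(y,x) in dict(top=(140,210),side=(170,200)).items():
    p,d=imaging.read_camera(c);a.append(cv2.resize(p[y:y+140,x:x+140],(400,400),interpolation=cv2.INTER_CUBIC))
cv2.imwrite('pics/end.png',np.hstack(a))
E
```

```text
t 19.48 cradle mm [-72.1 -34.4] z 214.1 F [ 1.12 -0.69] 0.35 toolz [ 0.013  0.017 -1.   ] [3.121 0.004 2.708]
[ 0.023  0.511  0.871  1.969 -0.525  0.902  2.31 ]
jar [21.5  3.2] 0.72
```

View pics/end.png

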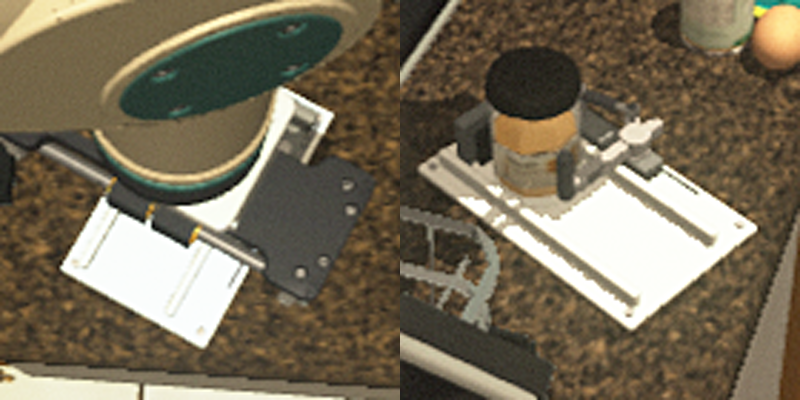

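The side view (right half) shows the bar across the channel, with its post (about 568,170) in front of the upright jar (535,130), which stands against the stop. The catch is shut and the robot is clear, so I'm handing in.

```bash
python3 -c "
from workcell import robot
print(robot.hand_in())"
```

```text
the job is handed in; nothing more can be done
None
```

The jar is home against the stop (about 7 N of push, S about 19 mm), the catch has snapped shut in front of it, the bystanders were not approached, and the job was handed in at about 20 s.

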